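Hook, draw out and lock a sprung rule across the gap in front of the storage tiers

ROBOT

A 7-joint arm with a two-finger parallel gripper is mounted at the origin on the work surface. World frame = base frame: x ahead of the robot, y to its left, z up, the work surface at z = 0. Lengths are in m, angles in rad, forces in N, time in s.
With the tool pointing down it reaches from about 0.4 to 0.85 m from the base axis. Payload 4.5 kg.
Tool frame: the origin (TCP) lies on the centre line of the jaws, within the pads' length; the fingertips stand 8 mm ahead of it and the grasp point (between the pads) lies 11 mm behind it; z points along the fingers, x is the direction in which the jaws open and shut, and the axes are right-handed (so a half turn about z gives the same grasp; the last joint's range is limited). The gripper opens to 88 mm and grips with 3 to 60 N. Pads are 18 mm wide; open, the fingers measure 123 mm over their backs; the gripper's body (75 mm by 187 mm) begins 45 mm behind the grasp point.
Start: joints at [1.302, 0.689, -0.195, 1.565, 0.157, 0.902, -0.215], TCP at [0.186, -0.597, 0.247] pointing down, gripper open.
Joint ranges: [-3.01, 3.01], [-0.46, 2.08], [-1.47, 1.51], [0.13, 2.56], [-1, 4.14], [0.04, 2.09], [-2.66, 2.66]. Speed limits (rad/s): [2.57, 2.57, 3.14, 3.14, 3.14, 3.14, 3.14].

INTERFACE

Orientations are given as a unit quaternion [x, y, z, w].
In Python, from plant import r gives the robot as it stands.
- The arm moves only by the shell command python3 -m pendant 'ROWS' [FORCE]. ROWS is JSON, a list of rows, each a list of 3 entries, a list of its own where there are three numbers: the turn, a rotation vector about the tool's x, y, z in rad, then the shift along the tool's x, y, z in m, then the opening, from 0 (shut) to 1 (fully open). In form: [[[wx, wy, wz], [tx, ty, tz], claw], ...]. A call has 1 to 10 rows; each row is the pose to reach, as a shift and turn from the pose commanded when the call began, along the tool's axes at that moment; what a row does not reach only later rows make up. A row lasts 1/10 s, in which the tool goes at most 50 mm and 8.59 degrees, less where a joint would pass 70% of its speed; a pose out of reach is approached as far as the arm can. A call with a gripper value outside its range is refused whole. The fingers move at their own pace and stop on an object; FORCE is the grip in N (left out, the last holds). Time passes only in rows, so rows that repeat a pose let the fingers close. It gives the time, the measured TCP pose, the force and the opening at its end, in the units of the state.
- r.get_state(): the state, without advancing time (a new reading comes with each control period).
- r.snapshot(name): name is "scene" or "top"; returns a dict with "image" (480x640x3 uint8, red, green, blue), "mtx" (3x3 intrinsics, pixels), "R" (3x3) and "t" (3): a world point X has camera coordinates R X + t. Camera axes: x right, y down, z forward; pixel columns grow to the right and rows downward; lengths in m; the calibration is good to about 2 mm. A picture is of the moment at which its call begins. There is no depth.
- r.finish_job(): hands the job in, once; it reports no verdict.
The state is a dict: "clock": time; "q": joint angles; "qd": joint speeds; "joint_torque": joint torques, N m; "tool_pos": TCP position; "eef_rot": TCP orientation; "contact_force": force on the tool from outside, world axes, zero at the start; "moment": the same for the moment, N m; "opening": opening from 0.0 (shut) to 1.0 (fully open).
Only numpy, scipy, OpenCV 4.12 (cv2) and the standard library are available. Lean on these libraries where they do the work, as an engineer would, in place of code of your own. Each camera call takes 0.05 s, during which the arm holds its last target. There are 200 camera calls.

TASK

Take the clear gap between the bottom orange tray and the wooden batten with the yellow spring-return rule: hook the steel tang at the end of its blade over the tray's front lip, draw the case squarely back against the spring until its back end rests against the batten, and, keeping it there, press the case down on the shelf until its red locking sole is fully home. Pull and press gently, then let go and leave the rule locked across the gap, with nothing else disturbed.

Things in the scene. Friction and masses are not known exactly. Their poses are not given: they have to be found in the camera images.
- rule_center (a point): Middle of the yellow rule's case (half-way up it). The case is 120 mm long, 36 mm wide, 50 mm high, with black grip panels on its sides; it is gripped across its width. x points along the blade towards the tang, z up. A red sole (100 x 30 mm) sticks out 6 mm below the case, and the rule starts standing on it on the earthen shelf, so this point starts 31 mm above the shelf; the case's underside is 25 mm below this point. Metal-cased, about 0.44 kg in all.
- rule_back (a point): Middle of the flat back end face of the rule's case, 60 mm behind rule_center and 10 mm lower; same axes. This face goes against the batten.
- tang (a point): Middle of the inner face (facing the case) of the steel tang, the hook that hangs down at the end of the rule's blade: 24 mm wide, 4 mm thick, reaching 13.5 mm below and 10.5 mm above this point, where it meets the underside of the 3 mm thick, 22 mm wide blade. Same axes as the case. With the blade home it is 100 mm ahead of rule_center and 1 mm higher than it.
- blade (a joint): How far the blade is drawn out of the case: 0 home (blade and tang stand out 40 mm), at most 0.08 m. A spring pulls it home with 3 N plus 0.03 N per mm. The blade and tang are slight: pull on the lip with less than 15 N.
- sole (a joint): Sole pushed up into the case: 0 out (unlocked), 0.006 m at most. It stays where it is left and yields when the shelf bears on it with over about 10 N (the rule's weight is 4 N of that). Near 0.0050 it stops firmly against the blade and brakes it: fully home. A push of 12 N on top of the weight is plenty; over 40 N in all harms it. Locking early stops the blade from being drawn out.
- lip (a point): Middle of the inner top edge of the low orange front lip of the bottom tray of the storage tiers (fixed). x points into the tray (away from the batten), y along the lip, z up. The lip is 4 mm thick, 240 mm long, its top 34 mm above the shelf; the tray floor is 29 mm below this point; the tray is open above for 110 mm behind the lip, then the upper white and orange tiers rise to 235 mm above the shelf.
- batten_face (a point): Middle of the face, towards the tiers, of the wooden batten fixed on the shelf (30 mm thick, 220 mm long, 30 mm high; the point is 15 mm above the shelf). Parallel to the lip, x points towards the tiers. The gap between this face and the outside of the lip is 185 to 221 mm. The batten is only lightly pinned: rest the case on it with 1 to 8 N, never over 15 N.
- mug: Blue enamel mug, 80 mm across, 80 mm high; leave alone.
- bowl: Clear glass bowl, 120 mm across, 55 mm high; leave alone.
- spoon: Steel serving spoon, 260 mm long, lying on the shelf; leave alone.
- pan: Small aluminium pan, 160 mm across, 45 mm high, with a wooden mwiko 275 mm long lying across it, 56 mm high in all; leave alone.
There are look-alikes about, which are no part of the job. There is more than one size of the part that bears rule_center; the job needs the larger.

How it is judged:
By the outcome, as a careful person would: the job done as asked, in the order asked, and still so for the second after the job is handed in, with the robot touching nothing.
It also fails if it takes over 54 s, if anything falls off the work surface, if the arm or the gripper's body presses on something with over 40 N, if the wrist force passes 120 N, or if a joint passes its speed limit or range.

## Working session

There is one attempt and no reset: what is moved stays moved. The work goes in short steps, Python scripts to look and compute and a shell command to move; the robot and the scene stay as the last step left them, time stands still between calls to the robot, and variables do not carry over. Pictures are saved under pics/ and viewed, about 8 in all and at most 12, crops included, and the job is handed in when it is done.

```bash
mkdir -p pics; ls; python3 - <<'E'
from plant import r
import cv2,pickle
s={n:r.snapshot(n) for n in("scene","top")}
pickle.dump(s,open("s0.pkl","wb"))
for n in s:
    cv2.imwrite(f"pics/{n}0.png",s[n]["image"][:,:,::-1]); print(n,s[n]["mtx"].tolist(),s[n]["R"].tolist(),s[n]["t"])
print(r.get_state())
E
```

```text
pics
scene [[519.6572557039359, 0.0, 317.1353321449697], [0.0, 519.6572557039359, 234.70854009433867], [0.0, 0.0, 1.0]] [[0.2847157200175241, 0.9585196900005292, -0.013302731155373846], [0.5636793406319262, -0.17862578358141024, -0.8064480332821725], [-0.7753725296395662, 0.22210995772638517, -0.5911553154282924]] [ 0.00637724 -0.25935043  1.42623664]
top [[534.137053403636, 0.0, 318.34239517283095], [0.0, 534.137053403636, 238.6859027765872], [0.0, 0.0, 1.0]] [[-0.021470516286886968, -0.9996545870929885, -0.015156630045006158], [-0.9917770514686233, 0.02320952692700459, -0.1258554648794727], [0.12616377099063764, 0.012329816047748502, -0.9919327994000655]] [-0.14974712  0.52647773  1.07665588]
{'clock': 0.1, 'q': array([ 1.30180984,  0.68989034, -0.19455607,  1.56623439,  0.15728378,
        0.90249097, -0.21508509]), 'qd': array([-0.00254911, -0.00215388, -0.00093824, -0.00282083,  0.00123897,
       -0.00020701,  0.00046375]), 'joint_torque': array([-2.79348795e-03, -5.28505683e+01, -1.27112478e+00, -1.53836346e+01,
       -5.25043742e-02,  2.02234085e-03,  3.09482573e-05]), 'tool_pos': array([ 0.18618108, -0.59604773,  0.24599873]), 'eef_rot': array([ 8.05693344e-01, -5.92332313e-01, -6.81378640e-04, -4.49128716e-04]), 'contact_force': array([ 0.28496309, -0.52629396, -0.53229363]), 'moment': array([ 0.00811754, -0.04745381,  0.06644485]), 'opening': 0.9996622385126387}
```

View pics/scene0.png

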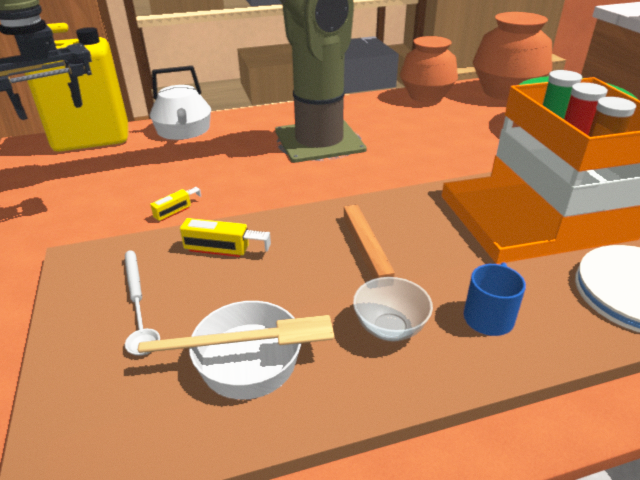

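View pics/top0.png

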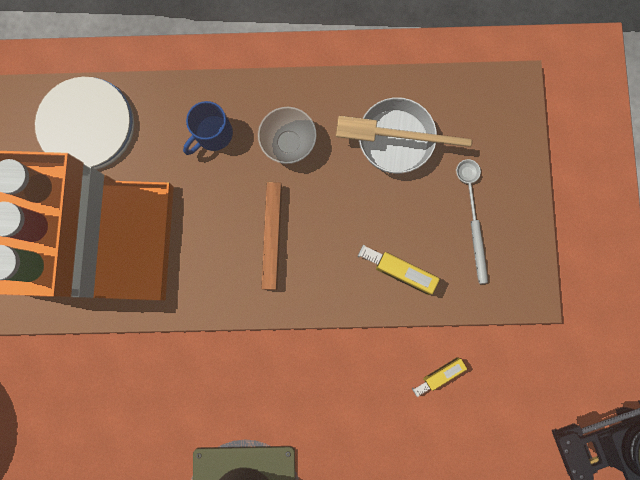

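The large rule is at top (408,273) / scene (215,237). The look-alike is the small rule at top (440,377) / scene (172,205), and the yellow can at scene (80,95) is not a rule. I choose the larger one on the brown board, and the batten at top (271,236). Next is a close check with first measurements.

```bash
cat > h.py <<'E'
import numpy as np,cv2,pickle
def ray(s,p):
    d=s["R"].T@np.linalg.solve(s["mtx"],[p[0],p[1],1.]); return -s["R"].T@s["t"],d
def onz(s,p,z):
    o,d=ray(s,p); return o+d*(z-o[2])/d[2]
def tri(s1,p1,s2,p2):
    o,d=ray(s1,p1);a,b=ray(s2,p2); k=np.linalg.lstsq(np.c_[d,-b],a-o,rcond=None)[0]
    x,y=o+d*k[0],a+b*k[1]; return (x+y)/2,np.linalg.norm(x-y)
def proj(s,X):
    c=s["R"]@np.asarray(X)+s["t"]; u=s["mtx"]@c; return u[:2]/u[2]
E
python3 - <<'E'
from h import *
s=pickle.load(open("s0.pkl","rb"));T,S=s["top"],s["scene"]
print("board corner",tri(T,(562,322),S,(42,251)))
im=T["image"];hsv=cv2.cvtColor(im,cv2.COLOR_RGB2HSV)
m=cv2.inRange(hsv,(22,120,90),(34,255,255))
for c in cv2.findContours(m,cv2.RETR_EXTERNAL,cv2.CHAIN_APPROX_NONE)[0]:
    if cv2.contourArea(c)>100: print("yellow",cv2.minAreaRect(c),cv2.boxPoints(cv2.minAreaRect(c)).round(1).tolist())
print(hsv[235,271],hsv[235,240],hsv[240,140],hsv[235,168],hsv[240,176])
top=cv2.resize(im[165:315,60:450,::-1],None,fx=2,fy=2,interpolation=cv2.INTER_CUBIC)
si=S["image"][:,:,::-1]
a=cv2.resize(si[185:265,150:280],None,fx=3,fy=3,interpolation=cv2.INTER_CUBIC)
b=cv2.resize(si[170:265,430:560],None,fx=3,fy=3,interpolation=cv2.INTER_CUBIC)
C=np.zeros((590,790,3),np.uint8);C[:300,:780]=top;C[303:543,:390]=a;C[303:588,395:785]=b
cv2.imwrite("pics/c1.png",C)
E
```

```text
board corner (array([ 0.3414188 , -0.65752144,  0.02327546]), np.float64(0.006046305900487314))
yellow ((445.0858154296875, 373.1394348144531), (15.133315086364746, 42.05881881713867), 58.392494201660156) [[423.20001220703125, 377.70001220703125], [459.0, 355.70001220703125], [467.0, 368.6000061035156], [431.1000061035156, 390.6000061035156]]
yellow ((407.53955078125, 273.3467102050781), (62.32438278198242, 19.65686798095703), 25.76932716369629) [[375.20001220703125, 268.6000061035156], [383.70001220703125, 250.89999389648438], [439.8999938964844, 278.0], [431.29998779296875, 295.70001220703125]]
[ 11 134 167] [ 12 102 153] [ 11 169 130] [ 11 168  94] [11 99 88]
```

View pics/c1.png

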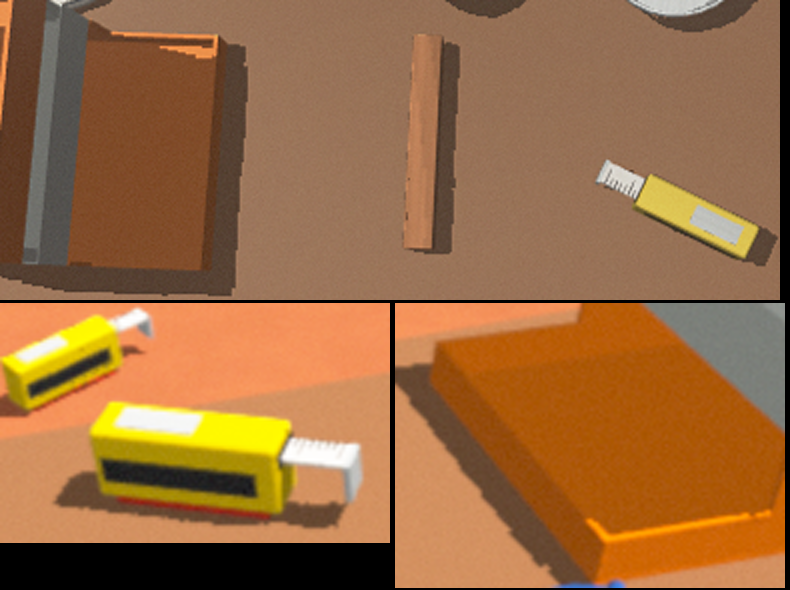

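```bash
python3 - <<'E'
from h import *
s=pickle.load(open("s0.pkl","rb"));T,S=s["top"],s["scene"]
c=lambda x,y:(60+x/2-.25,165+y/2-.25)
print("lip A",tri(T,c(218,37),S,(500,247)))
print("lip B",tri(T,c(211,269),S,(442.5,184)))
# rule outline extremes in scene
hsv=cv2.cvtColor(S["image"],cv2.COLOR_RGB2HSV)
m=cv2.inRange(hsv,(22,120,90),(34,255,255));m[:,260:]=0;m[:212]=0
k=max(cv2.findContours(m,0,1)[0],key=cv2.contourArea)
print(cv2.approxPolyDP(k,2,True)[:,0].tolist())
bx=[(375.2,268.6),(383.7,250.9),(439.9,278.),(431.3,295.7)]
for sh in(0,.01,.02,.03):
    P=[onz(T,p,sh+.056) for p in bx]
    print(sh,"L",np.linalg.norm(P[0]-P[3]),np.linalg.norm(P[1]-P[2]),"W",np.linalg.norm(P[0]-P[1]),[proj(S,p).round(1).tolist() for p in P])
    Q=[onz(T,c(*p),sh+.034) for p in((218,37),(211,269))]; print("  lip",[q.round(4).tolist() for q in Q],np.linalg.norm(Q[0]-Q[1]),[proj(S,q).round(1).tolist() for q in Q])
    Q=[onz(T,c(*p),sh+.03) for p in((415,35),(404,247))]; print("  batten",[q.round(4).tolist() for q in Q],np.linalg.norm(Q[0]-Q[1]),[proj(S,q).round(1).tolist() for q in Q])
E
```

```text
lip A (array([0.6401676 , 0.14195435, 0.06726175]), np.float64(0.0009738449868954128))
lip B (array([0.40540296, 0.1496529 , 0.06201357]), np.float64(0.0059109278492846026))
[[180, 226], [184, 248], [243, 254], [248, 244], [247, 239], [242, 238], [246, 229], [245, 224], [186, 218]]
0 L 0.12370553827101531 0.12436813473908825 W 0.03989573715477495 [[249.2, 235.8], [242.8, 248.5], [178.6, 241.5], [187.2, 229.3]]
  lip [[0.648, 0.1514, 0.034], [0.4049, 0.1552, 0.034]] 0.24312308929839657 [[503.1, 263.2], [441.7, 194.9]]
  batten [[0.6459, -0.0562, 0.03], [0.4231, -0.0428, 0.03]] 0.2231234094469953 [[396.1, 287.3], [358.6, 216.6]]
0.01 L 0.12255581657431841 0.12321225485783355 W 0.03952494539190274 [[249.1, 231.2], [242.7, 243.7], [178.8, 236.9], [187.4, 224.8]]
  lip [[0.6455, 0.1484, 0.044], [0.4047, 0.1522, 0.044]] 0.2409087742939577 [[502.0, 258.4], [440.9, 191.1]]
  batten [[0.6435, -0.0573, 0.04], [0.4228, -0.044, 0.04]] 0.22109862393761825 [[395.4, 282.2], [358.1, 212.5]]
0.02 L 0.1214060948776216 0.12205637497657883 W 0.039154153629030596 [[249.0, 226.5], [242.7, 238.9], [179.0, 232.1], [187.6, 220.3]]
  lip [[0.6431, 0.1454, 0.054], [0.4045, 0.1492, 0.054]] 0.23869445928951885 [[500.9, 253.6], [440.2, 187.3]]
  batten [[0.6411, -0.0584, 0.05], [0.4224, -0.0452, 0.05]] 0.21907383842824127 [[394.7, 277.0], [357.7, 208.5]]
0.03 L 0.12025637318092466 0.12090049509532418 W 0.038783361866158474 [[249.0, 221.8], [242.6, 234.0], [179.3, 227.4], [187.7, 215.7]]
  lip [[0.6407, 0.1425, 0.064], [0.4043, 0.1462, 0.064]] 0.23648014428507982 [[499.8, 248.6], [439.5, 183.5]]
  batten [[0.6387, -0.0595, 0.06], [0.422, -0.0464, 0.06]] 0.21704905291886414 [[394.0, 271.8], [357.2, 204.3]]
```

```bash
python3 - <<'E'
from h import *
s=pickle.load(open("s0.pkl","rb"));T=s["top"];im=T["image"][:,:,::-1]
g=lambda x0,x1,y0,y1,f:cv2.resize(cv2.convertScaleAbs(im[y0:y1,x0:x1],alpha=1.5),None,fx=f,fy=f,interpolation=cv2.INTER_NEAREST)
C=np.zeros((600,800,3),np.uint8)
a=g(150,185,176,306,4);C[:520,:140]=a
a=g(255,290,176,306,4);C[:520,150:290]=a
a=g(355,445,240,300,5);C[:300,300:750]=a
cv2.imwrite("pics/c2.png",C)
gr=im.astype(int)
for y in(190,220,250,280,295):print(y,"lip",[tuple(v) for v in gr[y,160:176,[2]].T.tolist()] and gr[y,158:178,2].tolist(),"bat",gr[y,258:286,2].tolist())
E
```

```text
190 lip [234, 234, 235, 237, 237, 235, 236, 236, 236, 238, 161, 83, 91, 94, 93, 91, 83, 84, 80, 86] bat [152, 153, 151, 152, 150, 148, 153, 151, 161, 176, 176, 180, 187, 184, 180, 176, 177, 171, 161, 158, 158, 160, 112, 70, 85, 88, 86, 84]
220 lip [127, 124, 130, 126, 129, 129, 132, 126, 100, 95, 92, 94, 94, 89, 87, 86, 88, 83, 89, 82] bat [153, 153, 151, 155, 153, 151, 155, 191, 188, 189, 194, 189, 172, 173, 173, 171, 174, 173, 172, 178, 167, 76, 79, 86, 89, 86, 88, 86]
250 lip [128, 128, 127, 126, 127, 132, 101, 94, 92, 94, 93, 88, 85, 80, 89, 81, 86, 86, 86, 86] bat [156, 155, 152, 153, 151, 164, 183, 180, 187, 192, 190, 185, 181, 183, 186, 178, 172, 175, 173, 135, 69, 87, 90, 88, 94, 88, 92, 84]
280 lip [130, 127, 130, 130, 91, 95, 94, 93, 91, 81, 87, 82, 89, 84, 85, 87, 86, 86, 87, 82] bat [152, 152, 152, 156, 179, 175, 183, 186, 182, 189, 185, 187, 192, 193, 189, 181, 176, 171, 90, 80, 92, 93, 89, 91, 94, 91, 87, 103]
295 lip [130, 130, 117, 93, 97, 93, 92, 94, 84, 84, 89, 86, 89, 88, 87, 89, 86, 86, 88, 100] bat [155, 153, 157, 156, 157, 157, 156, 156, 157, 153, 155, 156, 155, 154, 153, 155, 157, 152, 155, 156, 154, 153, 155, 153, 159, 154, 156, 156]
```

View pics/c2.png

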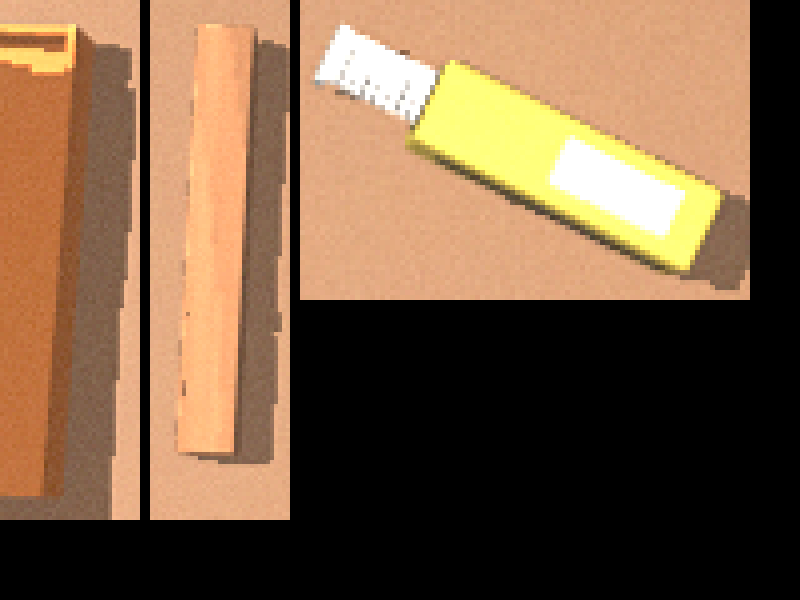

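```bash
python3 - <<'E'
from h import *
s=pickle.load(open("s0.pkl","rb"));T=s["top"]
for sh in(.02,.025,.03):
    L=np.array([onz(T,p,sh+.034) for p in((167.9,190),(165.6,220),(163.6,250),(161.4,280),(160.1,295))])
    B=np.array([onz(T,p,sh+.03) for p in((265.7,190),(264.3,220),(262.7,250),(261.3,280))])
    fl=np.polyfit(L[:,0],L[:,1],1);fb=np.polyfit(B[:,0],B[:,1],1)
    print(sh,"lip",fl,"bat",fb,"at .53",np.polyval(fl,.53),np.polyval(fb,.53))
    print(" ends lip",onz(T,(168,182.3),sh+.034),onz(T,(160,299.5),sh+.034),"bat",onz(T,(266.3,182),sh+.03),onz(T,(261,289),sh+.03))
    k=[(384,252),(376.2,267.6),(439,278),(432.5,293.7)]
    P=np.array([onz(T,(a-.5,b-.5),sh+.056) for a,b in k]);c=P.mean(0)
    a=P[:2].mean(0)-P[2:].mean(0);print(" rule c",c,"L",np.linalg.norm(a),"W",np.linalg.norm(P[0]-P[1]),"ang",np.degrees(np.arctan2(a[1],a[0])))
    t=onz(T,(360.3,250.1),sh+.0455);d=t-c;print(" tip",np.hypot(*d[:2]),np.degrees(np.arctan2(d[1],d[0])))
    for n,(u,v),z in(("mug",(207,120),.08),("bowl",(287,136),.055)):print(n,onz(T,(u,v),sh+z))
from scipy.spatial.transform import Rotation as R
print(R.from_quat([8.05693344e-01,-5.92332313e-01,-6.81378640e-04,-4.49128716e-04]).as_matrix().round(3))
E
```

```text
0.02 lip [-0.05793376  0.18346064] bat [-0.05756014 -0.01909258] at .53 0.1527557478113294 -0.04959945349995294
 ends lip [0.6451855  0.14702152 0.054     ] [0.40419987 0.1598033  0.054     ] bat [ 0.64166753 -0.05641235  0.05      ] [ 0.42093542 -0.04365407  0.05      ]
 rule c [ 0.44656424 -0.33609949  0.076     ] L 0.1200177424920096 W 0.034788548719747535 ang 63.36788842627068
 tip 0.10208775526604211 62.495910709975085
mug [0.76010613 0.05632662 0.1       ]
bowl [ 0.73083424 -0.10246311  0.075     ]
0.025 lip [-0.05793376  0.18190003] bat [-0.05756014 -0.01971204] at .53 0.1511951344670279 -0.050218911705683364
 ends lip [0.64396984 0.14552698 0.059     ] [0.40410199 0.15824947 0.059     ] bat [ 0.64047262 -0.05696125  0.055     ] [ 0.42076057 -0.04426192  0.055     ]
 rule c [ 0.44626373 -0.33533758  0.081     ] L 0.11944945552638922 W 0.03462382408504116 ang 63.36788842627067
 tip 0.10160383938269472 62.49247725106631
mug [0.75827947 0.05520489 0.105     ]
bowl [ 0.72918926 -0.10280714  0.08      ]
0.03 lip [-0.05793376  0.18033941] bat [-0.05756014 -0.0203315 ] at .53 0.14963452112272654 -0.050838369911413765
 ends lip [0.64275418 0.14403244 0.064     ] [0.40400411 0.15669564 0.064     ] bat [ 0.63927771 -0.05751014  0.06      ] [ 0.42058571 -0.04486978  0.06      ]
 rule c [ 0.44596321 -0.33457567  0.086     ] L 0.11888116856076891 W 0.034459099450334735 ang 63.36788842627067
 tip 0.10111992386770127 62.489010930094246
mug [0.75645281 0.05408316 0.11      ]
bowl [ 0.72754428 -0.10315118  0.085     ]
[[ 0.298 -0.954 -0.001]
 [-0.954 -0.298  0.002]
 [-0.002  0.    -1.   ]]
```

```bash
python3 -m pendant '[[[0,0,-0.1],[-0.02,-0.036,0.01],1],[[0,0,-0.2],[-0.04,-0.072,0.02],1],[[0,0,-0.3],[-0.06,-0.112,0.035],1],[[0,0,-0.4],[-0.08,-0.152,0.05],1],[[0,0,-0.5],[-0.1,-0.192,0.06],1],[[0,0,-0.6],[-0.12,-0.232,0.07],1],[[0,0,-0.7],[-0.145,-0.272,0.08],1],[[0,0,-0.801],[-0.16,-0.304,0.09],1],[[0,0,-0.801],[-0.1715,-0.326,0.096],1],[[0,0,-0.801],[-0.1715,-0.326,0.096],1]]' 20
python3 - <<'E'
from plant import r
from h import *
from scipy.spatial.transform import Rotation as R
s=r.get_state();print(s["tool_pos"],R.from_quat(s["eef_rot"]).as_matrix().round(3).tolist(),s["contact_force"])
import cv2
t=r.snapshot("top");sc=r.snapshot("scene")
C=np.hstack([cv2.resize(t["image"][200:330,330:480],None,fx=2.6,fy=2.6),cv2.resize(sc["image"][150:280,140:290],None,fx=2.6,fy=2.6)])
cv2.imwrite("pics/a.png",C[:,:,::-1])
E
```

```text
clock: 1.1
tool_pos: [0.4495, -0.3312, 0.1499]
eef_rot: [0.974, -0.228, 0.0, -0.002]
contact_force: [-0.3, 0.3, 0.9]
opening: 1.002
[ 0.44954822 -0.33121371  0.14990367] [[0.896, -0.444, 0.001], [-0.444, -0.896, 0.003], [-0.0, -0.004, -1.0]] [-0.33211462  0.30878991  0.93944627]
```

View pics/a.png

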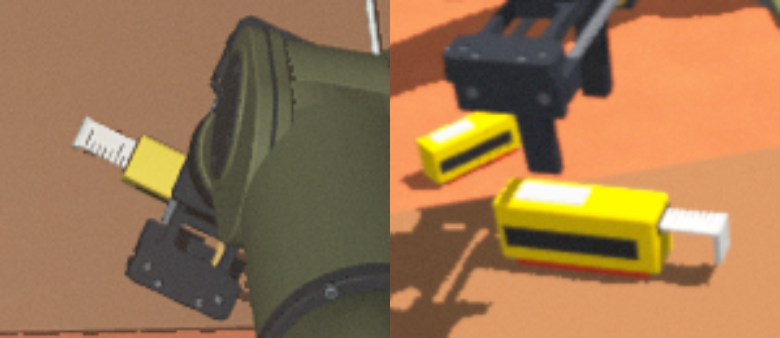

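```bash
python3 -m pendant '[[[0,0,0],[0,0,0.0],1],[[0,0,0],[0,0,0.01],1],[[0,0,0],[0,0,0.02],1],[[0,0,0],[0,0,0.02],1]]'
python3 - <<'E'
from plant import r
s=r.get_state();print(s["tool_pos"],s["eef_rot"],s["contact_force"])
E
```

```text
clock: 1.6
tool_pos: [0.4448, -0.3357, 0.1291]
eef_rot: [0.973, -0.232, -0.002, -0.0]
contact_force: [-0.5, 0.8, -0.3]
opening: 0.998
[ 0.44480894 -0.33574182  0.12907824] [ 9.72730162e-01 -2.31934104e-01 -1.58654986e-03 -2.93449402e-04] [-0.4715161   0.788738   -0.31603429]
```

```bash
python3 -m pendant '[[[0,0,0],[0.001,0,0.02],1],[[0,0,0],[0.001,0,0.045],1],[[0,0,0],[0.001,0,0.065],1],[[0,0,0],[0.001,0,0.078],1],[[0,0,0],[0.001,0,0.084],1],[[0,0,0],[0.001,0,0.084],1],[[0,0,0],[0.001,0,0.084],1]]'
python3 -m pendant '[[[0,0,0],[0,0,0],0.5],[[0,0,0],[0,0,0],0.4],[[0,0,0],[0,0,0],0.3],[[0,0,0],[0,0,0],0.2],[[0,0,0],[0,0,0],0.2],[[0,0,0],[0,0,0],0.2],[[0,0,0],[0,0,0],0.2],[[0,0,0],[0,0,0],0.2]]' 25
```

```text
clock: 2.3
tool_pos: [0.4477, -0.3364, 0.0473]
eef_rot: [0.973, -0.231, 0.001, 0.0]
contact_force: [-0.3, 0.4, 0.6]
opening: 0.998
clock: 3.1
tool_pos: [0.4462, -0.3357, 0.0466]
eef_rot: [0.973, -0.231, -0.001, -0.0]
contact_force: [-1.8, 1.7, 1.7]
opening: 0.408
```

```bash
python3 -m pendant '[[[0,0,0],[0,0,-0.01],0.2],[[0,0,0],[0,0,-0.025],0.2],[[0,0,0],[0,0,-0.045],0.2],[[0,0,0],[-0.002,-0.007,-0.057],0.2],[[0,0,-0.04],[-0.007,-0.022,-0.06],0.2],[[0,0,-0.09],[-0.013,-0.045,-0.06],0.2],[[0,0,-0.14],[-0.021,-0.07,-0.06],0.2],[[0,0,-0.19],[-0.028,-0.097,-0.06],0.2],[[0,0,-0.24],[-0.035,-0.12,-0.06],0.2],[[0,0,-0.24],[-0.035,-0.12,-0.06],0.2]]' 30
python3 - <<'E'
from plant import r
from h import *
import cv2
from scipy.spatial.transform import Rotation as R
sc=r.snapshot("scene");s=r.get_state()
m=R.from_quat(s["eef_rot"]).as_matrix();d=np.array([.5203,.0706,0])-s["tool_pos"]
print(s["tool_pos"],m.round(3).tolist(),(m.T@d).round(4),"ang",np.degrees(np.arctan2(m[1,0],m[0,0])),s["contact_force"])
cv2.imwrite("pics/b.png",cv2.resize(sc["image"][120:320,130:430],None,fx=2.4,fy=2.4)[:,:,::-1])
E
```

```text
clock: 4.1
tool_pos: [0.4713, -0.2064, 0.1065]
eef_rot: [0.994, -0.108, 0.0, -0.002]
contact_force: [1.1, -0.7, -4.1]
opening: 0.404
[ 0.47063319 -0.20915043  0.10644624] [[0.976, -0.218, -0.0], [-0.218, -0.976, 0.003], [-0.001, -0.002, -1.0]] [-0.0124 -0.2836  0.1071] ang -12.59226324010392 [-0.12025728 -1.04965151 -5.26226374]
```

View pics/b.png

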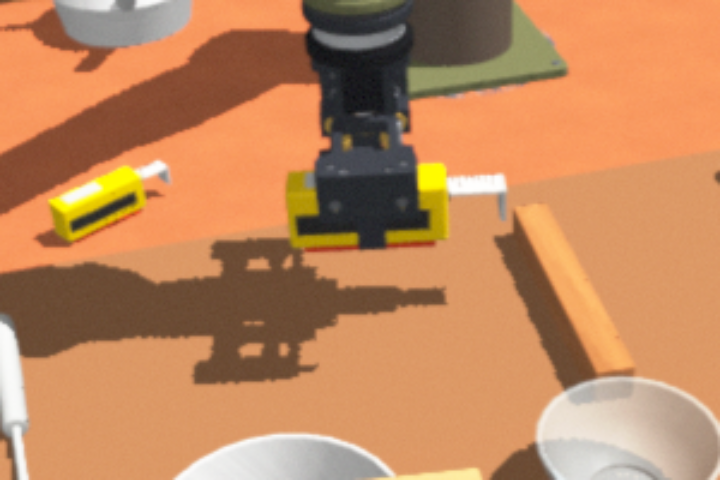

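```bash
python3 -m pendant '[[[0,0,-0.02],[-0.001,-0.02,0],0.2],[[0,0,-0.05],[-0.002,-0.05,0],0.2],[[0,0,-0.08],[-0.004,-0.085,0],0.2],[[0,0,-0.11],[-0.006,-0.12,0],0.2],[[0,0,-0.14],[-0.008,-0.155,0],0.2],[[0,0,-0.168],[-0.009,-0.19,0],0.2],[[0,0,-0.168],[-0.01,-0.225,0],0.2],[[0,0,-0.168],[-0.0115,-0.255,0],0.2],[[0,0,-0.168],[-0.0124,-0.275,0],0.2],[[0,0,-0.168],[-0.0124,-0.2836,0],0.2]]'
python3 -m pendant '[[[0,0,0],[0,0,0],0.2],[[0,0,0],[0,0,0],0.2],[[0,0,0],[0,0,0],0.2]]'
python3 - <<'E'
from plant import r
from h import *
import cv2
from scipy.spatial.transform import Rotation as R
sc=r.snapshot("scene");t=r.snapshot("top");s=r.get_state()
pickle.dump((sc,t),open("s1.pkl","wb"))
m=R.from_quat(s["eef_rot"]).as_matrix()
print(s["tool_pos"],m.round(3).tolist(),"ang",np.degrees(np.arctan2(m[1,0],m[0,0])),s["contact_force"])
A=cv2.resize(sc["image"][110:290,340:540],None,fx=2.6,fy=2.6);B=cv2.resize(t["image"][160:310,150:255],None,fx=2.6,fy=2.6)
C=np.zeros((468,800,3),np.uint8);C[:,:520]=A;C[:390,525:798]=B
cv2.imwrite("pics/d.png",C[:,:,::-1])
E
```

```text
clock: 5.15
tool_pos: [0.5219, 0.0688, 0.1065]
eef_rot: [1.0, -0.028, 0.0, -0.001]
contact_force: [-0.4, 0.4, -4.0]
opening: 0.404
clock: 5.45
tool_pos: [0.5214, 0.0636, 0.1065]
eef_rot: [1.0, -0.031, -0.0, 0.001]
contact_force: [-0.3, -0.1, -3.6]
opening: 0.402
[0.52162565 0.06421041 0.10664142] [[0.998, -0.061, -0.0], [-0.061, -0.998, -0.001], [-0.0, 0.001, -1.0]] ang -3.506650572124214 [ 0.1213539   0.50002248 -2.99805312]
```

View pics/d.png

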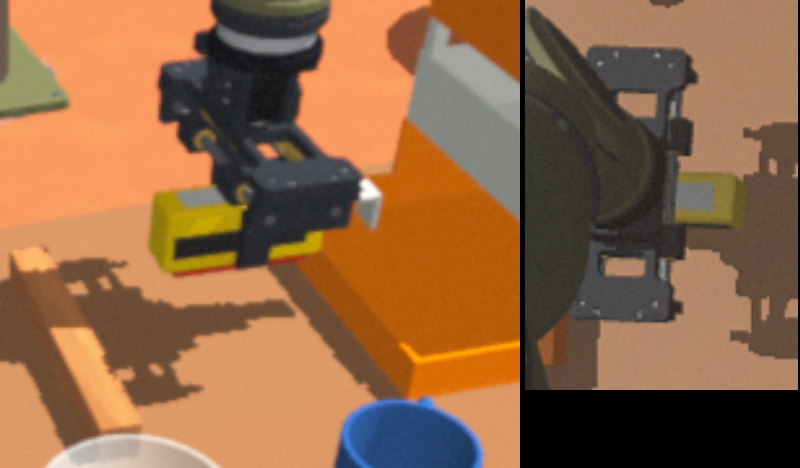

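```bash
python3 - <<'E'
from h import *
sc,t=pickle.load(open("s1.pkl","rb"))
print("tang bottom seen",onz(sc,(482.3,196.5),.1035))
for dx in(-.012,.012): print("exp outer bottom corners",proj(sc,(.5276+dx,.168,.1035)))
print("back top corner exp",[proj(sc,(.5216-.06*.058+dx,.0642-.06,.116+.025)).round(1) for dx in(-.018,.018)])
E
python3 -m pendant '[[[0,0,0],[0,-0.004,0],0.2],[[0,0,0],[0,-0.008,0],0.2],[[0,0,0],[0,-0.008,0.01],0.2],[[0,0,0],[0,-0.008,0.02],0.2],[[0,0,0],[0,-0.008,0.02],0.2],[[0,0,0],[0,-0.008,0.02],0.2]]'
```

```text
tang bottom seen [0.53140438 0.16510512 0.1035    ]
exp outer bottom corners [479.28124325 192.10600767]
exp outer bottom corners [485.95648431 198.44487819]
back top corner exp [array([399.2, 184.8]), array([407.4, 194.6])]
clock: 6.15
tool_pos: [0.5218, 0.0737, 0.086]
eef_rot: [1.0, -0.029, -0.001, 0.0]
contact_force: [0.3, -0.1, -4.1]
opening: 0.406
```

```bash
python3 -m pendant '[[[0,0,0],[0,0,0.01],0.2],[[0,0,0],[0,0,0.02],0.2],[[0,0,0],[0,0,0.029],0.2],[[0,0,0],[0,0,0.035],0.2],[[0,0,0],[0,0,0.037],0.2],[[0,0,0],[0,0,0.037],0.2],[[0,0,0],[0,0,0.037],0.2]]'
python3 - <<'E'
from plant import r
from h import *
import cv2
sc=r.snapshot("scene");s=r.get_state();print(s["tool_pos"],s["contact_force"])
cv2.imwrite("pics/e.png",cv2.resize(sc["image"][140:290,350:550],None,fx=3,fy=3,interpolation=cv2.INTER_CUBIC)[:,:,::-1])
E
```

```text
clock: 6.85
tool_pos: [0.5225, 0.074, 0.0499]
eef_rot: [1.0, -0.029, 0.0, -0.0]
contact_force: [-0.9, -0.2, -4.4]
opening: 0.405
[0.52253949 0.0739422  0.04997401] [ 0.35780241 -0.55520878 -3.88046411]
```

View pics/e.png

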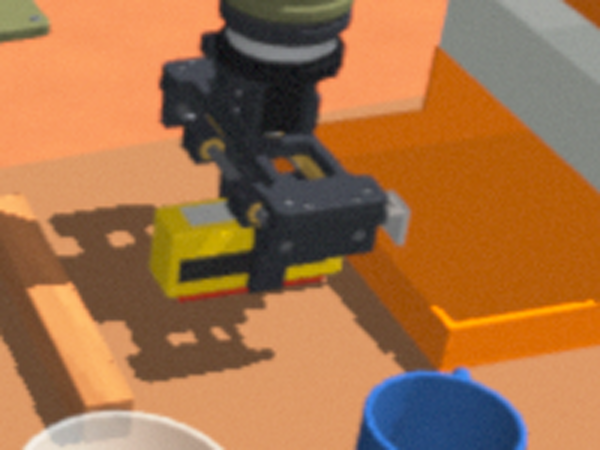

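```bash
python3 -m pendant '[[[0,0,0],[0,0.004,0],0.2],[[0,0,0],[0,0.008,0],0.2],[[0,0,0],[0,0.012,0],0.2],[[0,0,0],[0,0.016,0],0.2],[[0,0,0],[0,0.020,0],0.2],[[0,0,0],[0,0.024,0],0.2],[[0,0,0],[0,0.028,0],0.2],[[0,0,0],[0,0.032,0],0.2],[[0,0,0],[0,0.032,0],0.2],[[0,0,0],[0,0.032,0],0.2]]'
```

```text
clock: 7.9
tool_pos: [0.5205, 0.0422, 0.0498]
eef_rot: [1.0, -0.029, 0.0, -0.0]
contact_force: [0.0, 4.1, -4.4]
opening: 0.41
```

```bash
python3 -m pendant '[[[0,0,0],[0,0.004,0],0.2],[[0,0,0],[0,0.008,0],0.2],[[0,0,0],[0,0.012,0],0.2],[[0,0,0],[0,0.016,0],0.2],[[0,0,0],[0,0.020,0],0.2],[[0,0,0],[0,0.022,0],0.2],[[0,0,0],[0,0.022,0],0.2],[[0,0,0],[0,0.022,0],0.2]]'; python3 - <<'E'
from plant import r
s=r.get_state();print(s["tool_pos"],s["contact_force"],s["moment"],s["eef_rot"])
E
```

```text
clock: 8.7
tool_pos: [0.5191, 0.0201, 0.0497]
eef_rot: [1.0, -0.029, 0.0, -0.0]
contact_force: [0.9, 4.3, -3.8]
opening: 0.409
[0.51908822 0.02012244 0.04970831] [ 0.90390954  4.28086932 -3.8143852 ] [ 0.82658819 -0.06085724  0.10216011] [ 9.99567291e-01 -2.94146511e-02  3.81348841e-06 -9.47847241e-05]
```

```bash
python3 -m pendant '[[[0,0,0],[0,0.002,0],0.2],[[0,0,0],[0,0.004,0],0.2],[[0,0,0],[0,0.006,0],0.2],[[0,0,0],[0,0.006,0],0.2],[[0,0,0],[0,0.006,0],0.2]]'
```

```text
clock: 9.2
tool_pos: [0.5187, 0.0139, 0.0497]
eef_rot: [1.0, -0.03, -0.0, 0.0]
contact_force: [0.0, 4.2, -4.9]
opening: 0.406
```

```bash
python3 -m pendant '[[[0,0,0],[0,0.001,0],0.2],[[0,0,0],[0,0.002,0],0.2],[[0,0,0],[0,0.002,0],0.2]]'
```

```text
clock: 9.5
tool_pos: [0.5186, 0.0123, 0.0497]
eef_rot: [1.0, -0.029, 0.0, -0.0]
contact_force: [-0.6, 4.4, -4.1]
opening: 0.403
```

```bash
python3 -m pendant '[[[0,0,0],[0,0.001,0],0.2],[[0,0,0],[0,0.001,0],0.2]]'; python3 -m pendant '[[[0,0,0],[0,0.001,0],0.2],[[0,0,0],[0,0.001,0],0.2]]'
```

```text
clock: 9.7
tool_pos: [0.5187, 0.0123, 0.0497]
eef_rot: [1.0, -0.029, 0.0, -0.001]
contact_force: [-0.1, 7.0, -3.7]
opening: 0.407
clock: 9.9
tool_pos: [0.5186, 0.0123, 0.0497]
eef_rot: [1.0, -0.029, 0.0, -0.002]
contact_force: [-1.1, 8.4, -4.3]
opening: 0.408
```

```bash
python3 -m pendant '[[[0,0,0],[0,0.001,0],0.2],[[0,0,0],[0,0.001,0],0.2]]'
```

```text
clock: 10.1
tool_pos: [0.5187, 0.0123, 0.0498]
eef_rot: [1.0, -0.028, 0.0, -0.002]
contact_force: [-1.8, 11.6, -3.3]
opening: 0.412
```

```bash
python3 -m pendant '[[[0,0,0],[0,-0.001,0.001],0.2],[[0,0,0],[0,-0.001,0.002],0.2],[[0,0,0],[0,-0.001,0.002],0.2]]'; python3 -m pendant '[[[0,0,0],[0,0,0.001],0.2],[[0,0,0],[0,0,0.001],0.2]]'
```

```text
clock: 10.4
tool_pos: [0.5191, 0.0122, 0.048]
eef_rot: [1.0, -0.028, 0.001, -0.001]
contact_force: [-0.7, 7.8, -2.4]
opening: 0.409
clock: 10.6
tool_pos: [0.5193, 0.0122, 0.0471]
eef_rot: [1.0, -0.028, 0.001, -0.002]
contact_force: [-0.5, 8.1, -2.0]
opening: 0.406
```

```bash
python3 -m pendant '[[[0,0,0],[0,0,0.001],0.2],[[0,0,0],[0,0,0.001],0.2]]';python3 -m pendant '[[[0,0,0],[0,0,0.001],0.2],[[0,0,0],[0,0,0.001],0.2]]'
```

```text
clock: 10.8
tool_pos: [0.5193, 0.0123, 0.0465]
eef_rot: [1.0, -0.028, 0.001, -0.001]
contact_force: [-0.5, 8.7, 2.6]
opening: 0.408
clock: 11.0
tool_pos: [0.5193, 0.0122, 0.0458]
eef_rot: [1.0, -0.028, 0.001, -0.001]
contact_force: [-1.1, 7.6, 6.1]
opening: 0.408
```

```bash
python3 -m pendant '[[[0,0,0],[0,0,0.001],0.2],[[0,0,0],[0,0,0.001],0.2]]';python3 -m pendant '[[[0,0,0],[0,0,0.001],0.2],[[0,0,0],[0,0,0.001],0.2]]'
```

```text
clock: 11.2
tool_pos: [0.5193, 0.0122, 0.0449]
eef_rot: [1.0, -0.028, 0.001, -0.001]
contact_force: [-1.6, 8.7, 8.6]
opening: 0.404
clock: 11.4
tool_pos: [0.5193, 0.0123, 0.044]
eef_rot: [1.0, -0.028, 0.001, -0.001]
contact_force: [-1.9, 6.9, 8.1]
opening: 0.405
```

```bash
python3 -m pendant '[[[0,0,0],[0,0,0.001],0.2],[[0,0,0],[0,0,0.001],0.2]]';python3 -m pendant '[[[0,0,0],[0,0,0.001],0.2],[[0,0,0],[0,0,0.001],0.2]]'
```

```text
clock: 11.6
tool_pos: [0.5193, 0.0122, 0.043]
eef_rot: [1.0, -0.028, 0.001, -0.001]
contact_force: [-1.8, 7.9, 8.1]
opening: 0.407
clock: 11.8
tool_pos: [0.5193, 0.0122, 0.042]
eef_rot: [1.0, -0.028, 0.001, -0.001]
contact_force: [-2.0, 8.3, 9.4]
opening: 0.407
```

```bash
python3 -m pendant '[[[0,0,0],[0,0,0.001],0.2],[[0,0,0],[0,0,0.001],0.2]]';python3 -m pendant '[[[0,0,0],[0,0,0.0005],0.2],[[0,0,0],[0,0,0.0005],0.2]]'
```

```text
clock: 12.0
tool_pos: [0.5193, 0.0122, 0.0419]
eef_rot: [1.0, -0.028, 0.002, -0.001]
contact_force: [-4.0, 7.0, 17.2]
opening: 0.401
clock: 12.2
tool_pos: [0.5193, 0.0122, 0.0419]
eef_rot: [1.0, -0.028, 0.002, -0.001]
contact_force: [-4.1, 7.7, 22.9]
opening: 0.405
```

```bash
python3 -m pendant '[[[0,0,0],[0,0,-0.001],0.2],[[0,0,0],[0,0,-0.0015],0.2],[[0,0,0],[0,0,-0.0015],0.2]]'; python3 - <<'E'
from plant import r
s=r.get_state();print(s["tool_pos"],s["contact_force"],s["moment"])
E
```

```text
clock: 12.5
tool_pos: [0.5193, 0.0122, 0.0419]
eef_rot: [1.0, -0.028, 0.001, -0.001]
contact_force: [-2.3, 8.0, 8.0]
opening: 0.408
[0.51932775 0.01224075 0.04192043] [-2.31379218  8.02625304  7.99099335] [1.7519059  0.3316303  0.13924448]
```

```bash
python3 -m pendant '[[[0,0,0],[-0.0003,0,-0.0005],0.2],[[0,0,0],[-0.0005,0,-0.0007],0.2],[[0,0,0],[-0.0005,0,-0.0007],0.2]]'; python3 -m pendant '[[[0,0,0],[0,0,0],0.5],[[0,0,0],[0,0,0],0.6],[[0,0,0],[0,0,0],0.75],[[0,0,0],[0,0,0],0.75],[[0,0,0],[0,0,0],0.75]]'
```

```text
clock: 12.8
tool_pos: [0.5193, 0.0123, 0.042]
eef_rot: [1.0, -0.028, 0.002, -0.002]
contact_force: [-0.5, 8.6, -0.5]
opening: 0.408
clock: 13.3
tool_pos: [0.518, 0.0094, 0.0414]
eef_rot: [1.0, -0.03, -0.0, 0.0]
contact_force: [-0.6, 0.0, 0.0]
opening: 0.747
```

```bash
python3 -m pendant '[[[0,0,0],[0,0,-0.01],0.75],[[0,0,0],[0,0,-0.03],0.75],[[0,0,0],[0,0,-0.06],0.75],[[0,0,0],[0,0,-0.1],0.75],[[0,0,0],[0,0.01,-0.14],0.75],[[0,0,0],[0,0.05,-0.17],0.75],[[0,0,0],[0,0.09,-0.18],0.75],[[0,0,0],[0,0.13,-0.18],0.75],[[0,0,0],[0,0.17,-0.18],0.75],[[0,0,0],[0,0.20,-0.18],0.75]]'
python3 -m pendant '[[[0,0,0],[0,0.03,0],0.75],[[0,0,0],[0,0.06,0],0.75],[[0,0,0],[0,0.06,0],0.75],[[0,0,0],[0,0.06,0],0.75]]'
python3 - <<'E'
from plant import r
from h import *
import cv2
sc=r.snapshot("scene");t=r.snapshot("top");pickle.dump((sc,t),open("s2.pkl","wb"))
A=cv2.resize(sc["image"][165:290,340:530],None,fx=3,fy=3,interpolation=cv2.INTER_CUBIC);B=cv2.resize(t["image"][170:305,150:350],None,fx=2,fy=2,interpolation=cv2.INTER_CUBIC)
D=cv2.resize(sc["image"],None,fx=.6,fy=.6)[:,:384]
C=np.zeros((600,800,3),np.uint8);C[:375,:570]=A;C[:0];C[378:378+222,:384]=D[60:282];C[330:600,400:800]=B
cv2.imwrite("pics/f.png",C[:,:,::-1])
E
```

```text
clock: 14.3
tool_pos: [0.5052, -0.1929, 0.2223]
eef_rot: [1.0, -0.031, -0.0, 0.001]
contact_force: [0.6, -0.2, -0.3]
opening: 0.752
clock: 14.7
tool_pos: [0.5022, -0.2498, 0.2218]
eef_rot: [1.0, -0.03, -0.0, -0.0]
contact_force: [0.5, 1.4, 0.2]
opening: 0.752
```

View pics/f.png

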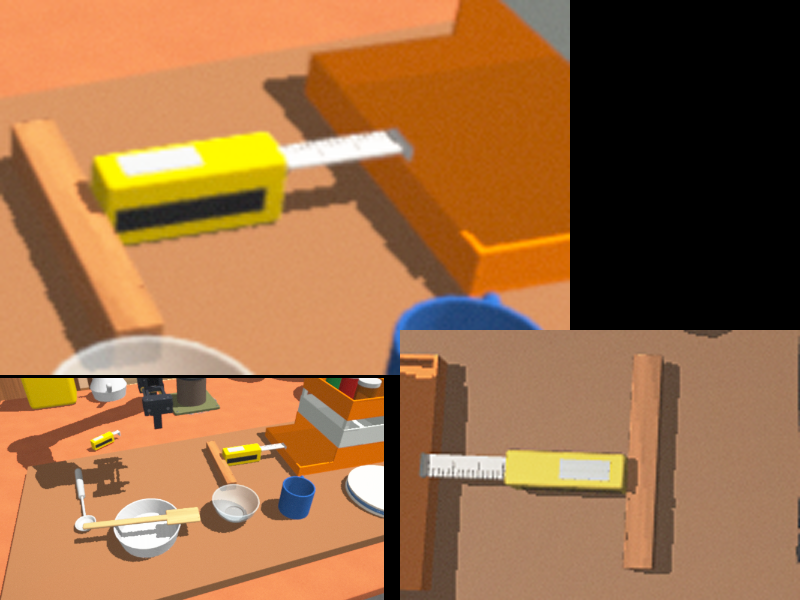

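The picture shows the rule spanning the gap: its back is at the batten (crop 625,472), the tang is behind the lip (crop 423,465), and the red sole is no longer visible. Nothing else appears to have moved. Handing in.

```bash
python3 - <<'E'
from plant import r
from h import *
a=pickle.load(open("s0.pkl","rb"));sc,t=pickle.load(open("s2.pkl","rb"))
for y in(190,205,275,285):print(a["top"]["image"][y,258:272,0].tolist(),t["image"][y,258:272,0].tolist())
print(r.finish_job())
E
```

```text
[152, 153, 151, 152, 150, 148, 153, 151, 161, 176, 176, 180, 187, 184] [167, 167, 166, 167, 170, 168, 163, 168, 179, 195, 195, 202, 200, 206]
[150, 149, 150, 152, 149, 151, 152, 160, 184, 172, 177, 180, 181, 176] [167, 167, 172, 169, 166, 171, 169, 178, 209, 191, 194, 202, 202, 197]
[156, 156, 155, 155, 171, 168, 181, 187, 188, 189, 187, 184, 190, 193] [170, 172, 168, 172, 183, 187, 199, 206, 207, 208, 209, 205, 209, 211]
[154, 155, 154, 155, 176, 178, 184, 186, 187, 187, 183, 188, 194, 184] [172, 172, 170, 175, 197, 201, 200, 207, 205, 208, 203, 205, 211, 202]
the job is handed in; nothing more can be done
None
```

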